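# Hold-down bar onto the tube rack

## Robot

A 7-joint arm with a two-finger parallel gripper is mounted at the origin on the work surface. World frame = base frame: x ahead of the robot, y to its left, z up, the work surface at z = 0. Lengths are in m, angles in rad, forces in N, time in s.
With the tool pointing down it reaches from about 0.425 to 0.875 m from the base axis. Payload 4.7 kg.
Tool frame: the origin (TCP) lies on the centre line of the jaws, within the pads' length; the fingertips stand 19 mm ahead of it and the grasp point (between the pads) is the TCP; x points along the fingers, z is the direction in which the jaws open and shut, and the axes are right-handed (so a half turn about x gives the same grasp; the last joint's range is limited). The gripper opens to 87 mm and grips with 3 to 60 N. Pads are 19 mm wide; open, the fingers measure 117 mm over their backs; the gripper's body (75 mm by 190 mm) begins 51 mm behind the grasp point.
Start: joints at [1.207, 0.321, -0.07, 1.45, 0.023, 1.371, -0.057], TCP at [0.24, -0.604, 0.242] pointing down, gripper open.
Joint ranges: [-2.86, 2.86], [-0.3, 2.09], [-1.38, 1.24], [0.06, 2.45], [-1.56, 4.7], [0.09, 2.05], [-2.69, 2.69]. Speed limits (rad/s): [2.57, 2.57, 3.14, 3.14, 3.14, 3.14, 3.14].

## Interface

Orientations are given as a rotation vector (axis times angle).
In Python, from bench import get_state, get_image, camera_info, close_job gives the robot as it stands.
- The arm moves only by the tool jog_arm, never from a script. Its argument "targets" is a list of rows, each a list of 7 numbers: the turn, a rotation vector about the tool's x, y, z in degrees, then the shift along the tool's x, y, z in cm, then the finger opening in cm, from 0 to 8.7. In form: [[wx, wy, wz, tx, ty, tz, jaw], ...]. A call has 1 to 10 rows; each row shifts and turns the commanded pose from where the row before left it, along the tool's axes as they then stand; what a row does not reach is not made up. A row lasts 1/8 s, in which the tool goes at most 62.5 mm and 10.7 degrees, less where a joint would pass 70% of its speed; a pose out of reach is approached as far as the arm can. A call is refused whole if a number of a shift passes 6.25 or a number of a turn 10.7, either way. A call with a gripper value outside its range is refused whole. The fingers move at their own pace and stop on an object; "squeeze" is the grip in N (left out, the last holds). Time passes only in rows, so rows that do not move let the fingers close. It gives the time, the measured TCP pose, the force and the opening at its end, in the units of the state.
- get_state(): the state, without advancing time (a new reading comes with each control period).
- get_image(name): name is "scene" or "side" or "wrist"; returns (picture, depth): 420x560x3 uint8, red, green, blue; 420x560 float32, m along the optical axis (not along the pixel's ray), 0 where there is no reading.
- camera_info(name): a dict with "intrinsics" (3x3 intrinsics, pixels), "k1" (the pictures are not rectified: a ray, as slopes to the right and down, at radius r is drawn at 1 + k1 r^2 times it, then the intrinsics apply), "world_from_camera" (4x4, takes a point from camera to world coordinates); the wrist camera has in their place "mount" (4x4, takes a point from camera to tool coordinates, whose origin is the TCP and whose axes are the tool frame's). Camera axes: x right, y up, looking along -z (the intrinsics and any distortion apply to the point x, -y, -z); pixel columns grow to the right and rows downward; lengths in m; the calibration is good to about 2 mm. A picture is of the moment at which its call begins: read the wrist's pose just before it. camera_info takes no time and is no camera call.
- close_job(): hands the job in, once; it reports no verdict.
The state is a dict: "time": time; "joint_positions": joint angles; "qd": joint speeds; "joint_torque": joint torques, N m; "position": TCP position; "tool_rot": TCP orientation; "ft_force": force on the tool from outside, world axes, zero at the start; "torque": the same for the moment, N m; "grip_width": opening from 0.0 (shut) to 1.0 (fully open).
Only numpy, scipy, OpenCV 4.12 (cv2) and the standard library are available. Lean on these libraries where they do the work, as an engineer would, in place of code of your own. Each camera call takes 0.05 s, during which the arm holds its last target.

## Task

Pull the long flat metal hold-down bar up out of the tool stand and lay it flat across the two end brackets of the tube rack, down in both notches and over the row of caps, sticking out about equally at both ends. Let go of it there; leave the other two tools in the stand and everything else on the bench where it is.

Things in the scene. Friction and masses are not known exactly. Their poses are not given: they have to be found in the camera images.
- bar: the hold-down bar: plain flat aluminium bar 24 x 8 x 200 mm, about 0.11 kg, standing loose and upright in one of the stand's three sleeves (any of them); the longest and widest of the three tools. Origin: centre of its lower end face; x along its 24 mm width, y along its 8 mm thickness, z along its length (up at the start), so its top is at z = 200 mm, about 108 mm above the sleeve's rim
- bar_mid (a point): the middle of the bar, 100 mm along z from the bar's origin, same axes. Around the work: fixed bottles and a flask up to 175 mm tall stand beyond x = 0.7 m (far side), low boxes and a centrifuge beyond 0.4 m to either side
- stand: fixed steel tool stand: base plate 190 x 90 x 6 mm with three upright box sleeves in a row along its x, at x = -60, 0 and +60 mm. Each sleeve is 42 mm (x) by 26 mm (y) outside, 34 by 18 mm inside, its inner floor 8 mm and its rim 100 mm above the bench. Origin: centre of its underside, z up. The tools' broad sides lie along x (yaw within 0.05 rad of the stand's)
- rack: fixed white tube rack, base 100 (x) by 130 mm (y), with a row of four capped tubes along its y (part of it; caps 18 mm wide, tops 96 mm above the bench; tube plate's top at 58 mm). End brackets at y = -50 and +50 mm, each 10 mm thick (y), 52 mm wide (x), topped by a notch. Origin: centre of its underside, z up
- rack_seat (a point): midway between the rack's two notches, 100 mm above the bench, axes as the rack's: where the middle of the laid bar's underside goes, its length along y, its width along x. Each notch is a flat saddle at this height between cheeks that flare outwards, 38 mm apart at the saddle, 52 mm at their tops 14 mm higher. The bar sticks out 45 mm past each bracket
- rod: bystander: round glass stirring rod 150 mm long, 10 mm thick with a 12 mm rubber foot, standing in another sleeve of the stand. Origin: its lower end
- scoop: bystander: flat white scoop with a steel blade, 148 mm long, up to 22 mm wide, standing in another sleeve. Origin: its lower end
- dishes: bystander: round clear dish stack, 90 mm wide, 28 mm tall, between the stand and the rack. Origin: its underside
- beaker: bystander: small glass beaker, 66 mm wide, 80 mm tall, between and behind the stand and the rack. Origin: its underside
- timer: bystander: grey timer box 60 x 70 x 20 mm, in front between the stand and the rack. Origin: its underside

How it is judged:
By the outcome, as a careful person would: the job done as asked, in the order asked, and still so for the second after the job is handed in, with the robot touching nothing.
It also fails if it takes over 42 s, if anything falls off the work surface, if the arm or the gripper's body presses on something with over 40 N, if the wrist force passes 120 N, or if a joint passes its speed limit or range.

## Working session

There is one attempt and no reset: what is moved stays moved. The work goes in short steps, Python scripts to look and compute and a tool call to move; the robot and the scene stay as the last step left them, time stands still between calls to the robot, and variables do not carry over. Pictures are saved under pics/ and viewed, and the job is handed in when it is done.

Besides the shell and the picture viewer there is one more tool, called after "Request:" as name(argument=value, ...) on one line, values as JSON. jog_arm: Moves the arm, as the interface text tells. Its arguments: {"type":"object","properties":{"targets":{"type":"array"},"squeeze":{"type":"number"}},"required":["targets"]}

```bash
mkdir -p pics; ls; python3 - <<'E'
from bench import *
import cv2,numpy as np
s=get_state();print(s)
for n in ["scene","side","wrist"]:
    p,d=get_image(n);cv2.imwrite(f"pics/{n}0.png",p[:,:,::-1]);np.savez(f"pics/{n}0.npz",p=p,d=d)
    print(n,camera_info(n))
E
```

```text
pics
{'time': 0.0, 'joint_positions': array([ 1.20711569,  0.32184461, -0.07008605,  1.45165302,  0.02262832,
        1.37077619, -0.05693017]), 'qd': array([-0.00127529, -0.00042956, -0.00094909,  0.00058275,  0.00037842,
       -0.00063244,  0.00137392]), 'joint_torque': array([-6.21760573e-04, -4.91283453e+01, -4.04180093e-01, -3.12522554e+01,
       -6.37133187e-02,  4.36752336e-02,  1.65656352e-04]), 'position': array([ 0.23952077, -0.60372079,  0.24045848]), 'tool_rot': array([ 0.92757947,  1.36624234, -0.9259959 ]), 'ft_force': array([ 0.75344303,  0.77830097, -0.25104611]), 'torque': array([-0.00431876, -0.00459932,  0.01929812]), 'grip_width': 0.9968660856570756}
scene {'intrinsics': array([[469.93663951,   0.        , 269.60668977],
       [  0.        , 469.93663951, 202.37458463],
       [  0.        ,   0.        ,   1.        ]]), 'k1': -0.005334557034018851, 'world_from_camera': array([[ 0.81967878, -0.45298235,  0.35061901,  0.83579618],
       [ 0.57277488,  0.64016824, -0.51197027, -0.41784946],
       [ 0.00745834,  0.62047693,  0.78418923,  0.74617176],
       [ 0
[... 378 characters left out ...]
07725, -0.5116857 ],
       [ 0.00469786,  0.61585475,  0.7878457 ,  0.77081924],
       [ 0.        ,  0.        ,  0.        ,  1.        ]])}
wrist {'intrinsics': array([[375.84978478,   0.        , 288.34049306],
       [  0.        , 375.84978478, 207.31131037],
       [  0.        ,   0.        ,   1.        ]]), 'k1': -0.060037753611457655, 'mount': array([[ 9.46677059e-04,  2.76093462e-01, -9.61130326e-01,
        -1.43178315e-01],
       [ 1.56489982e-04,  9.61130704e-01,  2.76093725e-01,
         7.61990901e-02],
       [ 9.99999540e-01, -4.11778863e-04,  8.66674527e-04,
         5.25831005e-04],
       [ 0.00000000e+00,  0.00000000e+00,  0.00000000e+00,
         1.00000000e+00]])}
```

View pics/scene0.png

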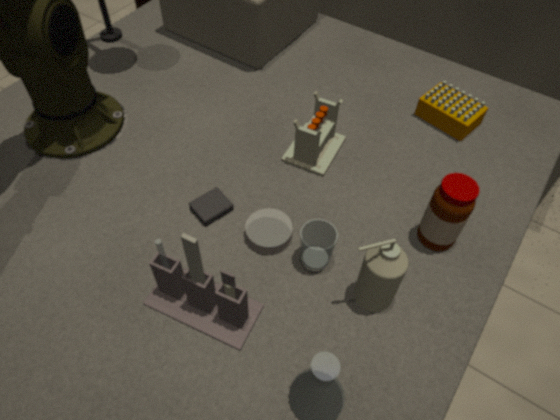

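View pics/side0.png

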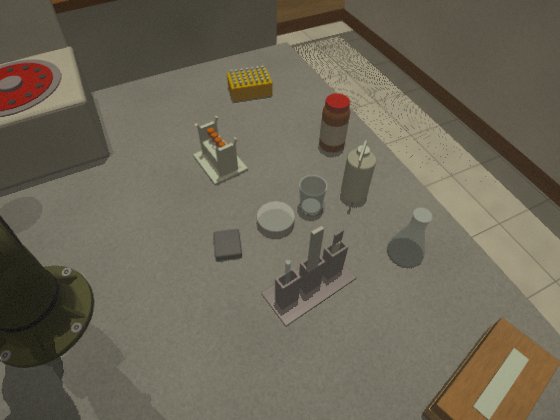

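View pics/wrist0.png

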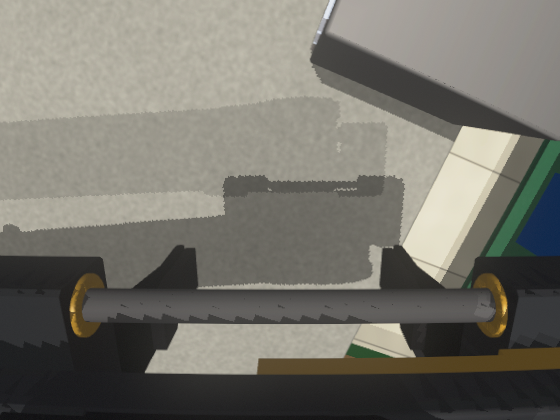

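The images show the bar (tallest and widest) in the middle sleeve, at about scene px (193,255). The rack is at about (316,135), and the dishes, beaker and timer sit between stand and rack. Next I'll measure the poses from depth.

```bash
cat > h.py <<'E'
import numpy as np,cv2
from bench import *
from scipy.spatial.transform import Rotation as R
def cam(n,s=None):
    c=camera_info(n)
    if n=="wrist":
        T=np.eye(4);T[:3,:3]=R.from_rotvec(s["tool_rot"]).as_matrix();T[:3,3]=s["position"];W=T@c["mount"]
    else: W=c["world_from_camera"]
    return c["intrinsics"],c["k1"],W
def rays(K,k1,uv):
    uv=np.asarray(uv,float).reshape(-1,1,2)
    p=cv2.undistortPoints(uv,K,np.array([k1,0,0,0,0.]))
    return p.reshape(-1,2)
def cloud(n,d,s=None):
    K,k1,W=cam(n,s);h,w=d.shape
    u,v=np.meshgrid(np.arange(w),np.arange(h))
    p=rays(K,k1,np.stack([u,v],-1)).reshape(h,w,2)
    P=np.stack([p[...,0]*d,-p[...,1]*d,-d],-1)
    X=P@W[:3,:3].T+W[:3,3]; X[d<=0]=np.nan
    return X
def proj(n,X,s=None):
    K,k1,W=cam(n,s);X=np.atleast_2d(X)
    P=(X-W[:3,3])@W[:3,:3];P=P*[1,-1,-1]
    o,_=cv2.projectPoints(P,np.zeros(3),np.zeros(3),K,np.array([k1,0,0,0,0.]));return o.reshape(-1,2)
E
python3 - <<'E'
from h import *
for n in["scene","side"]:
    f=np.load(f"pics/{n}0.npz");X=cloud(n,f["d"])
    t=(X[...,2]<.02)&(X[...,2]>-.02);print(n,"table z",np.median(X[...,2][t]))
    x,y,z=X[...,0],X[...,1],X[...,2]
    # heightmap top view
    H=np.zeros((500,700))  # x .25...0.75 rows, y -.35...
    m=np.isfinite(z)&(z<.3)
    iu=((y+.45)*700).round();iv=((x-.2)*700).round()
    k=m&(iu>=0)&(iu<700)&(iv>=0)&(iv<500)
    np.maximum.at(H,(iv[k].astype(int),iu[k].astype(int)),z[k])
    cv2.imwrite(f"pics/top_{n}.png",cv2.applyColorMap(np.clip(H*1100,0,255).astype(np.uint8),cv2.COLORMAP_JET))
    p=f["p"][:,:,::-1]
    box=(140,210,270,350) if n=="scene" else (255,215,365,330)
    a=cv2.resize(p[box[1]:box[3],box[0]:box[2]],None,fx=4,fy=4)
    cv2.imwrite(f"pics/c_{n}.png",cv2.convertScaleAbs(a,alpha=1.5))
E
```

```text
scene table z -0.00047376820224587224
side table z 0.0005089916299465536
```

View pics/top_scene.png

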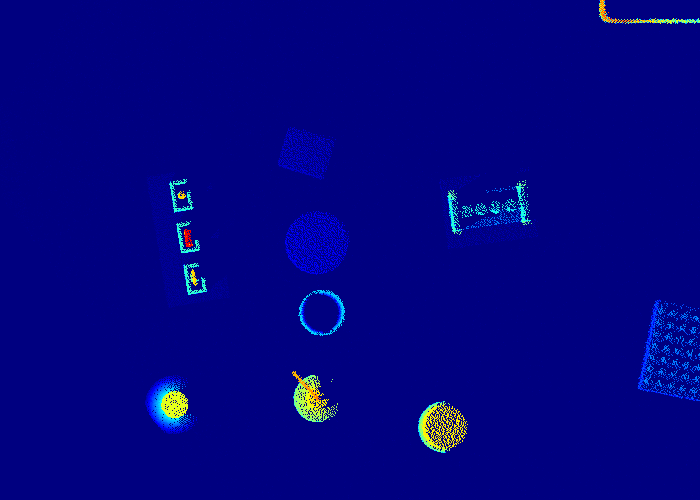

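View pics/c_scene.png

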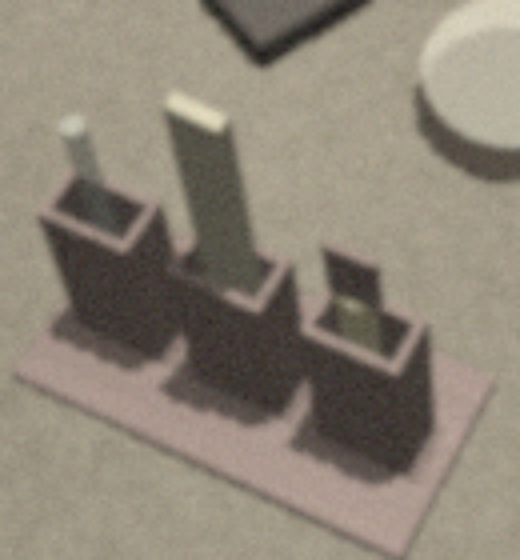

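View pics/c_side.png

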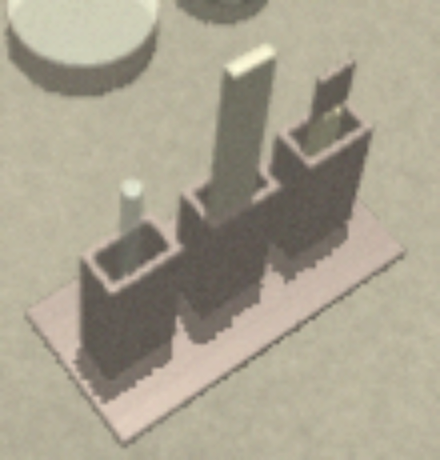

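```bash
python3 - <<'E'
from h import *
print(R.from_rotvec(get_state()["tool_rot"]).as_matrix().round(3))
C=[]
for n in["scene","side"]:
    f=np.load(f"pics/{n}0.npz");X=cloud(n,f["d"]).reshape(-1,3);X=X[np.isfinite(X).all(1)]
    C.append(X)
def rect(P):
    r=cv2.minAreaRect((P[:,:2]*1000).astype(np.float32));return [round(v,1) for v in (*r[0],*r[1],r[2])],len(P)
for name,X in zip(["scene","side","both"],[C[0],C[1],np.vstack(C)]):
    x,y,z=X.T
    S=(x>.4)&(x<.66)&(y>-.27)&(y<-.11)
    Rk=(x>.4)&(x<.58)&(y>.13)&(y<.34)
    print(name)
    print(" stand rim",rect(X[S&(abs(z-.1)<.004)]))
    b=X[S&(z>.165)&(z<.3)];print(" bar>165",rect(b),b[:,2].max())
    b=X[S&(z>.2)&(z<.215)];print(" bar top",rect(b),b.mean(0).round(4),b.std(0).round(4))
    b=X[S&(z>.12)&(z<.135)&(abs(y+.18)<.03)&(abs(x-.54)<.03)];print(" bar low",rect(b),b.mean(0).round(4))
    for lo,hi in[(.003,.012),(.012,.03),(.054,.062),(.092,.099),(.099,.103),(.108,.12)]:
        b=X[Rk&(z>lo)&(z<hi)]
        if len(b)>3:print(" rack",lo,hi,rect(b))
    for lo,hi in[(.003,.009)]:
        b=X[S&(z>lo)&(z<hi)]
        if len(b)>3:print(" standbase",rect(b))
E
```

```text
[[-0.001  0.929  0.369]
 [ 0.001  0.369 -0.929]
 [-1.    -0.    -0.001]]
scene
 stand rim ([537.6, -181.9, 162.8, 27.6, 9.3], 643)
 bar>165 ([538.9, -181.8, 25.0, 8.8, 7.7], 329) 0.2092731416737713
 bar top ([539.4, -181.5, 23.9, 8.6, 5.3], 120) [ 0.5405 -0.1821  0.2059] [0.0071 0.0027 0.0023]
 bar low ([540.3, -184.7, 24.1, 7.6, 23.8], 74) [ 0.5414 -0.184   0.127 ]
 rack 0.003 0.012 ([483.6, 228.7, 174.1, 178.4, 7.0], 986)
 rack 0.012 0.03 ([496.2, 249.0, 95.4, 116.3, 10.5], 195)
 rack 0.054 0.062 ([496.7, 245.1, 52.4, 107.6, 8.1], 309)
 rack 0.092 0.099 ([496.3, 247.8, 51.7, 113.7, 7.6], 344)
 rack 0.099 0.103 ([496.2, 249.1, 51.7, 114.3, 8.2], 105)
 rack 0.108 0.12 ([495.9, 248.8, 63.0, 111.8, 7.9], 78)
 standbase ([522.0, -201.6, 244.2, 125.8, 9.0], 2584)
side
 stand rim ([536.9, -180.9, 163.6, 27.7, 9.7], 452)
 bar>165 ([538.0, -181.1, 25.0, 9.1, 8.4], 218) 0.21098459840357908
 bar top ([538.0, -181.7, 24.2, 9.0, 11.5], 80) [ 0.5372 -0.1821  0.207 ] [0.0071 0.0026 0.0027]
 bar low ([536.6, -184.5, 7.6, 23.3, 79.0], 44) [ 0.5353 -0.1838  0.1281]
 rack 0.003 0.012 ([490.6, 226.5, 
[... 364 characters left out ...]

both
 stand rim ([537.0, -181.3, 163.6, 28.4, 9.6], 1095)
 bar>165 ([538.5, -181.3, 25.8, 9.9, 7.7], 547) 0.21098459840357908
 bar top ([538.7, -181.7, 25.5, 9.5, 10.8], 200) [ 0.5392 -0.1821  0.2064] [0.0073 0.0026 0.0025]
 bar low ([538.3, -181.9, 25.6, 8.5, 6.0], 118) [ 0.5391 -0.1839  0.1274]
 rack 0.003 0.012 ([490.7, 227.8, 179.2, 195.3, 1.9], 1678)
 rack 0.012 0.03 ([495.8, 247.0, 99.1, 123.8, 7.6], 379)
 rack 0.054 0.062 ([495.9, 245.8, 53.8, 110.0, 8.1], 503)
 rack 0.092 0.099 ([495.4, 247.7, 53.6, 113.7, 7.6], 563)
 rack 0.099 0.103 ([496.3, 249.0, 53.5, 113.8, 7.2], 182)
 rack 0.108 0.12 ([495.1, 248.0, 65.1, 112.9, 7.7], 128)
 standbase ([530.4, -188.5, 258.6, 158.1, 0.9], 4320)
```

```bash
cat >> h.py <<'E'
def Rt(yaw,a):  # tool orientation: fingers tilted; a=deg below horizontal along +y(yaw); >90 leans back
    yaw=np.radians(yaw);a=np.radians(a);h=np.array([-np.sin(yaw),np.cos(yaw),0]);u=np.array([0,0,1.])
    x=h*np.cos(a)-u*np.sin(a);y=h*np.sin(a)+u*np.cos(a);return np.stack([x,y,np.cross(x,y)],1)
def plan(p,Rg,N,s=None,p0=None,R0=None):
    s=s or get_state()
    p0=s["position"] if p0 is None else p0;R0=R.from_rotvec(s["tool_rot"]) if R0 is None else R0
    Rg=R.from_matrix(Rg);w=(R0.inv()*Rg).as_rotvec()
    print("rot deg",np.degrees(np.linalg.norm(w)).round(1),"dist mm",(1000*np.linalg.norm(p-p0)).round(1))
    for i in range(N):
        Ri=R0*R.from_rotvec(w*i/N)
        print(np.r_[np.degrees(w)/N,100*Ri.inv().apply((p-p0)/N)].round(2).tolist())
BAR=np.array([.5386,-.1818]);BY=8.0
def st():
    s=get_state();print(round(s["time"],3),s["position"].round(4),"F",s["ft_force"].round(1),"w",round(s["grip_width"]*87,1));print("q",s["joint_positions"].round(2));return s
E
python3 - <<'E'
from h import *
Rg=Rt(8,45);g=np.r_[BAR,.192];p=g-Rg[:,0]*.124
print(p); plan(p,Rg,12)
E
```

```text
[ 0.55080287 -0.26862793  0.27968124]
rot deg 86.8 dist mm 459.0
[-6.01, 2.48, 3.16, -0.32, 3.44, -1.64]
[-6.01, 2.48, 3.16, -0.06, 3.6, -1.28]
[-6.01, 2.48, 3.16, 0.18, 3.72, -0.89]
[-6.01, 2.48, 3.16, 0.42, 3.77, -0.48]
[-6.01, 2.48, 3.16, 0.64, 3.77, -0.06]
[-6.01, 2.48, 3.16, 0.84, 3.71, 0.36]
[-6.01, 2.48, 3.16, 1.02, 3.6, 0.79]
[-6.01, 2.48, 3.16, 1.17, 3.44, 1.2]
[-6.01, 2.48, 3.16, 1.29, 3.22, 1.61]
[-6.01, 2.48, 3.16, 1.39, 2.96, 1.99]
[-6.01, 2.48, 3.16, 1.45, 2.65, 2.35]
[-6.01, 2.48, 3.16, 1.48, 2.31, 2.67]
```

Request:
jog_arm(targets=[[-6,2.5,3.2,-0.3,3.4,-1.6,6],[-6,2.5,3.2,-0.1,3.6,-1.3,6],[-6,2.5,3.2,0.2,3.7,-0.9,6],[-6,2.5,3.2,0.4,3.8,-0.5,6],[-6,2.5,3.2,0.6,3.8,-0.1,6],[-6,2.5,3.2,0.8,3.7,0.4,6],[-6,2.5,3.2,1.0,3.6,0.8,6],[-6,2.5,3.2,1.2,3.4,1.2,6]], squeeze=40)

```text
time: 1.15
position: [0.4474, -0.3809, 0.2688]
tool_rot: [0.688, 1.549, 0.182]
ft_force: [0.4, 0.2, 0.5]
grip_width: 0.689
```

```bash
python3 - <<'E'
from h import *
st()
Rg=Rt(8,45);g=np.r_[BAR,.192];p=g-Rg[:,0]*.124
plan(p,Rg,5)
E
```

```text
1.15 [ 0.4474 -0.3809  0.2688] F [0.4 0.2 0.5] w 60.0
q [ 1.12  0.48 -0.34  1.31 -0.27  1.74  0.46]
rot deg 28.7 dist mm 153.0
[-4.78, 2.0, 2.46, 1.09, 2.55, 1.29]
[-4.78, 2.0, 2.46, 1.15, 2.39, 1.53]
[-4.78, 2.0, 2.46, 1.19, 2.2, 1.76]
[-4.78, 2.0, 2.46, 1.21, 1.99, 1.98]
[-4.78, 2.0, 2.46, 1.22, 1.77, 2.18]
```

Request:
jog_arm(targets=[[-4.8,2,2.5,1.1,2.5,1.3,6],[-4.8,2,2.5,1.1,2.4,1.5,6],[-4.8,2,2.5,1.2,2.2,1.8,5],[-4.8,2,2.4,1.2,2.0,2.0,4.5],[-4.8,2,2.4,1.2,1.8,2.2,4],[0,0,0,0,0,0,4]])

```text
time: 1.9
position: [0.553, -0.2666, 0.2795]
tool_rot: [0.511, 1.534, 0.727]
ft_force: [-0.2, -0.1, -0.8]
grip_width: 0.472
```

```bash
python3 - <<'E'
from h import *
s=st()
Rg=Rt(8,45);g=np.r_[BAR,.192];p=g-Rg[:,0]*.124
plan(p,Rg,1)
p,d=get_image("wrist");cv2.imwrite("pics/w1.png",p[:,:,::-1]);np.savez("pics/w1.npz",p=p,d=d,pos=s["position"],rot=s["tool_rot"])
E
```

```text
1.9 [ 0.553  -0.2666  0.2795] F [-0.2 -0.1 -0.8] w 41.0
q [ 0.96  0.68 -0.49  1.12 -0.33  1.89  0.61]
rot deg 0.3 dist mm 3.0
[0.26, -0.12, -0.1, -0.13, -0.1, -0.25]
```

View pics/w1.png

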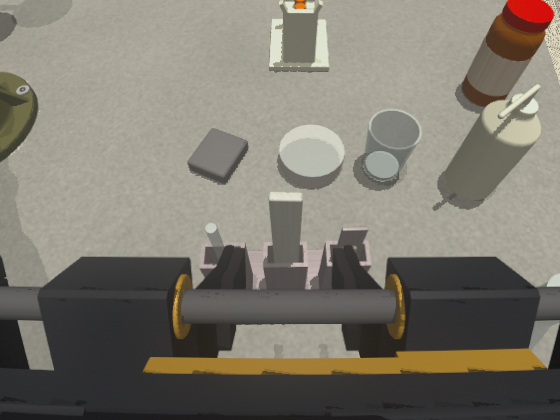

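The arm reached the pre-grasp pose. The bar is seen between the fingers at about px (285,193–265), close to the jaw centre line.

```bash
python3 - <<'E'
from h import *
f=np.load("pics/w1.npz");s=dict(position=f["pos"],tool_rot=f["rot"])
X=cloud("wrist",f["d"],s)
x,y,z=[X[...,i] for i in range(3)]
m=(abs(x-.54)<.035)&(abs(y+.182)<.02)&(z>.115)&(z<.215)
P=X[m]
for lo in np.arange(.115,.21,.015):
    b=P[(P[:,2]>lo)&(P[:,2]<lo+.015)]
    if len(b):print(round(lo,3),len(b),b[:,0].min().round(4),b[:,0].max().round(4),"y med",np.median(b[:,1]).round(4))
b=P[(P[:,2]>.12)&(P[:,2]<.2)]
A=np.c_[b[:,0],b[:,2],np.ones(len(b))];c=np.linalg.lstsq(A,b[:,1],rcond=None)[0];print("yaw from face",np.degrees(np.arctan(c[0])),"lean dy/dz",c[1],"y at .192,x=.54",c@[.54,.192,1])
t=P[:,2]>.2;print("top z",np.percentile(P[:,2],98))
Rk=(x>.4)&(x<.6)&(y>.15)&(y<.34)
q=X[Rk&(z>.085)&(z<.12)];print(cv2.minAreaRect((q[:,:2]*1000).astype(np.float32)))
Rg=Rt(8,45)
rim=X[(abs(z-.1)<.005)&(abs(x-.54)<.12)&(abs(y+.18)<.05)];print(cv2.minAreaRect((rim[:,:2]*1000).astype(np.float32)))
E
```

```text
0.115 172 0.5279 0.5513 y med -0.1846
0.13 190 0.5276 0.5511 y med -0.1847
0.145 220 0.5282 0.5513 y med -0.1846
0.16 260 0.5277 0.5513 y med -0.1846
0.175 280 0.5276 0.5513 y med -0.1846
0.19 325 0.5276 0.5513 y med -0.1846
0.205 382 0.5271 0.5511 y med -0.182
yaw from face 6.773426647306234 lean dy/dz -0.000218034508252668 y at .192,x=.54 -0.18458740667741697
top z 0.20871950082827131
((501.64739990234375, 214.68267822265625), (62.28823471069336, 44.63711166381836), 8.122143745422363)
((538.163818359375, -180.95944213867188), (162.82870483398438, 27.417152404785156), 9.351297378540039)
```

```bash
python3 - <<'E'
from h import *
Rg=Rt(7,45);g=np.r_[.5392,-.181,.192]
plan(g-Rg[:,0]*.004,Rg,1)
E
```

```text
rot deg 1.1 dist mm 120.5
[0.77, -0.76, 0.03, 12.05, 0.07, -0.03]
```

Request:
jog_arm(targets=[[0.8,-0.8,0,3,0.1,0,4],[0,0,0,3,0,0,4],[0,0,0,3,0,0,4],[0,0,0,2.5,0,0,4],[0,0,0,0,0,0,4]])

```text
time: 2.58
position: [0.5397, -0.1884, 0.1988]
tool_rot: [0.528, 1.529, 0.704]
ft_force: [0.2, -0.3, -0.1]
grip_width: 0.462
```

```bash
python3 - <<'E'
from h import *
s=st()
Rg=Rt(7,45);g=np.r_[.5392,-.181,.192]
plan(g-Rg[:,0]*.004,Rg,1)
p,d=get_image("wrist");cv2.imwrite("pics/w2.png",p[:,:,::-1]);np.savez("pics/w2.npz",p=p,d=d,pos=s["position"],rot=s["tool_rot"])
p,d=get_image("side");cv2.imwrite("pics/s2.png",p[120:340,160:460,::-1].repeat(2,0).repeat(2,1))
E
```

```text
2.575 [ 0.5397 -0.1884  0.1988] F [ 0.2 -0.3 -0.1] w 40.2
q [ 0.96  0.6  -0.51  1.41 -0.35  1.66  0.64]
rot deg 0.3 dist mm 6.1
[-0.23, 0.06, 0.08, 0.61, 0.04, 0.04]
```

View pics/w2.png

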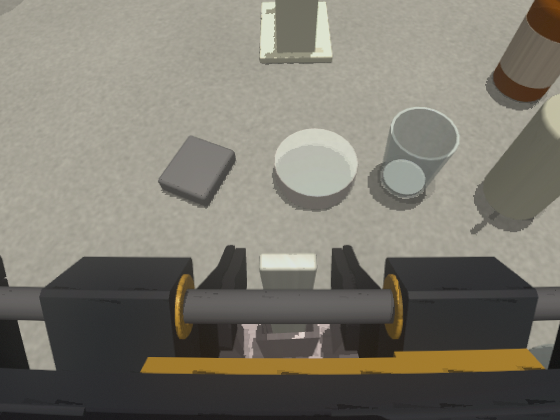

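View pics/s2.png

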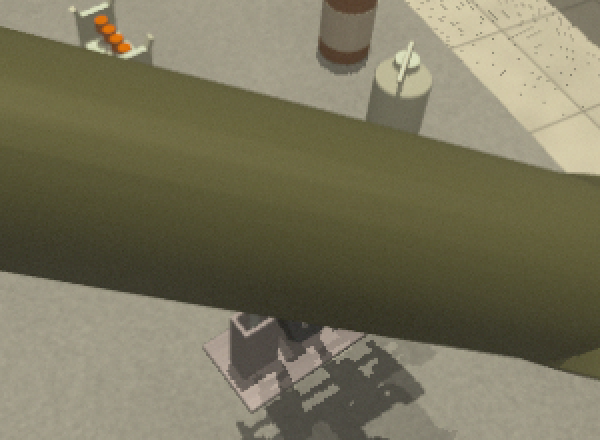

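The bar's top is centred between the fingers (px 260–316, jaw centre about 289). I'll move in the last 6 mm and close.

Request:
jog_arm(targets=[[0,0,0,0.6,0,0,4],[0,0,0,0,0,0,1.5],[0,0,0,0,0,0,1.5],[0,0,0,0,0,0,1.5],[0,0,0,0,0,0,1.5],[0,0,0,0,0,0,1.5]], squeeze=50)

```text
time: 3.42
position: [0.5406, -0.1845, 0.1953]
tool_rot: [0.527, 1.526, 0.703]
ft_force: [1.1, -1.1, -0.4]
grip_width: 0.268
```

Request:
jog_arm(targets=[[0,0,0,-0.5,0.5,0,1.5],[0,0,0,-1,1,0,1.5],[0,0,0,-1.5,1.5,0,1.5],[0,0,0,-1.5,1.5,0,1.5],[0,0,0,-1.5,1.5,0,1.5],[0,0,0,-1.5,1.5,0,1.5],[0,0,0,-1.5,1.5,0,1.5],[0,0,0,-1,1,0,1.5],[0,0,0,0,0,0,1.5]])

```text
time: 4.55
position: [0.5408, -0.1842, 0.3377]
tool_rot: [0.525, 1.525, 0.703]
ft_force: [-0.8, 0.2, -2.9]
grip_width: 0.268
```

```bash
python3 - <<'E'
from h import *
s=st();print(R.from_rotvec(s["tool_rot"]).as_matrix().round(3))
p,d=get_image("wrist");cv2.imwrite("pics/w3.png",p[:,:,::-1]);np.savez("pics/w3.npz",p=p,d=d,pos=s["position"],rot=s["tool_rot"])
p,d=get_image("scene");cv2.imwrite("pics/sc3.png",p[:,:,::-1])
E
```

```text
4.55 [ 0.5408 -0.1842  0.3377] F [-0.8  0.2 -2.9] w 23.3
q [ 0.96  0.51 -0.53  1.26 -0.41  1.86  0.52]
[[-0.082 -0.085  0.993]
 [ 0.7    0.705  0.118]
 [-0.71   0.705  0.002]]
```

View pics/w3.png

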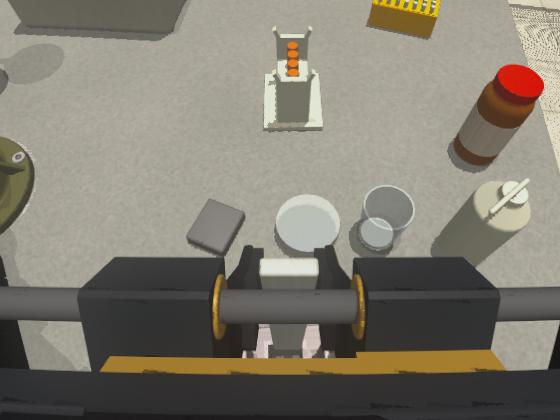

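View pics/sc3.png

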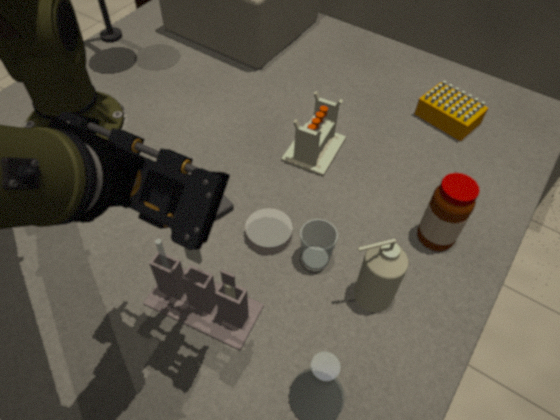

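```bash
python3 - <<'E'
from h import *
f=np.load("pics/w3.npz");s=dict(position=f["pos"],tool_rot=f["rot"])
X=cloud("wrist",f["d"],s);Rm=R.from_rotvec(f["rot"]).as_matrix()
T=(X-f["pos"])@Rm
sub=T[255:300,255:325];W=X[255:300,255:325]
m=(abs(sub[...,2])<.02)&(np.linalg.norm(sub,axis=-1)<.05)
P=W[m];print(len(P))
for v in range(255,350,4):
    r=X[v,262:314];t=T[v,262:314];k=(np.linalg.norm(t,axis=1)<.25)&(abs(t[:,2])<.02)
    if k.sum()>5: print(v,k.sum(),np.median(r[k],0).round(4),np.median(t[k],0).round(4),"z range",t[k][:,2].min().round(4),t[k][:,2].max().round(4))
E
```

```text
2290
259 51 [ 0.5403 -0.177   0.3503] [-0.0039  0.0139  0.0003] z range -0.0097 0.0105
263 51 [ 0.5405 -0.1788  0.3504] [-0.0052  0.0127  0.0003] z range -0.0101 0.0104
267 51 [ 0.5407 -0.1805  0.3505] [-0.0065  0.0116  0.0003] z range -0.01 0.0103
271 52 [ 0.5407 -0.1822  0.3504] [-0.0076  0.0104  0.0001] z range -0.0099 0.0102
275 52 [ 0.5409 -0.1837  0.3501] [-0.0084  0.009   0.0002] z range -0.0099 0.0103
279 52 [ 0.5409 -0.184   0.3463] [-0.006   0.0061  0.0001] z range -0.0102 0.0105
283 51 [ 0.5411 -0.1841  0.3409] [-0.0021  0.0023  0.0003] z range -0.0106 0.0108
287 52 [ 0.541  -0.1842  0.3354] [ 0.0017 -0.0016  0.0001] z range -0.0109 0.0111
291 52 [ 0.5436 -0.2065  0.4067] [-0.0647  0.0327  0.0003] z range -0.0057 0.0062
295 52 [ 0.5437 -0.2077  0.4075] [-0.0662  0.0324  0.0003] z range -0.0056 0.0061
299 52 [ 0.5438 -0.2087  0.408 ] [-0.0672  0.032   0.0003] z range -0.0055 0.0061
303 52 [ 0.544  -0.2097  0.4082] [-0.068   0.0314  0.0003] z range -0.0054 0.006
307 52 [ 0.5441 -0.2105  0.4077] [-0.0683  0.0306  0.0003] z range -0.0055 0.0061
311 52 [ 0.5442 -0.2113  0.4076] [-0.0688  0.0299  0.0003] z range -0.0056 0.006
315 51 [ 0.5443 -0.2119  0.407 ] [-0.0689  0.0289  0.0004] z range -0.0055 0.006
319 52 [ 0.5443 -0.2128  0.4062] [-0.0689  0.0278  0.0003] z range -0.0055 0.0061
323 52 [ 0.5444 -0.2133  0.4044] [-0.068   0.0262  0.0003] z range -0.0056 0.0062
327 37 [ 0.5413 -0.1838  0.2477] [ 0.0641 -0.0632  0.0003] z range -0.0112 0.0121
331 35 [ 0.5413 -0.1839  0.2345] [ 0.0734 -0.0725  0.0003] z range -0.011 0.0119
335 34 [ 0.541  -0.184   0.2198] [ 0.0839 -0.083  -0.    ] z range -0.0117 0.0117
339 34 [ 0.5417 -0.1839  0.2035] [ 0.0954 -0.0945  0.0007] z range -0.0116 0.0174
343 38 [ 0.5402 -0.1838  0.1854] [ 0.1081 -0.1072 -0.0009] z range -0.0198 0.0174
347 33 [ 0.5431 -0.1839  0.1653] [ 0.1224 -0.1215  0.002 ] z range -0.0114 0.0183
```

The face runs through the TCP and the bar is vertical and centred. Its top is 12.7 mm above the TCP, as expected. Now plan the transit.

```bash
python3 - <<'E'
from h import *
plan(np.array([.4835,.3345,.24]),Rt(7.9,135),14)
E
```

```text
rot deg 89.9 dist mm 530.6
[-0.09, -0.0, -6.42, 3.12, 2.16, 0.03]
[-0.09, -0.0, -6.42, 2.86, 2.49, 0.04]
[-0.09, -0.0, -6.42, 2.56, 2.8, 0.04]
[-0.09, -0.0, -6.42, 2.23, 3.06, 0.05]
[-0.09, -0.0, -6.42, 1.87, 3.29, 0.05]
[-0.09, -0.0, -6.42, 1.49, 3.48, 0.06]
[-0.09, -0.0, -6.42, 1.09, 3.63, 0.06]
[-0.09, -0.0, -6.42, 0.68, 3.73, 0.07]
[-0.09, -0.0, -6.42, 0.26, 3.78, 0.07]
[-0.09, -0.0, -6.42, -0.16, 3.79, 0.08]
[-0.09, -0.0, -6.42, -0.59, 3.74, 0.09]
[-0.09, -0.0, -6.42, -1.0, 3.65, 0.09]
[-0.09, -0.0, -6.42, -1.4, 3.52, 0.1]
[-0.09, -0.0, -6.42, -1.79, 3.34, 0.1]
```

Request:
jog_arm(targets=[[0,0,-6.4,3.1,2.2,0,1.5],[0,0,-6.4,2.9,2.5,0,1.5],[0,0,-6.4,2.6,2.8,0,1.5],[0,0,-6.4,2.2,3.1,0,1.5],[0,0,-6.4,1.9,3.3,0.1,1.5],[0,0,-6.4,1.5,3.5,0.1,1.5],[0,0,-6.4,1.1,3.6,0.1,1.5]])

```text
time: 5.52
position: [0.5116, 0.0774, 0.288]
tool_rot: [-0.094, 1.569, 0.091]
ft_force: [1.4, 0.3, -1.4]
grip_width: 0.268
```

```bash
python3 - <<'E'
from h import *
st()
plan(np.array([.4835,.3345,.24]),Rt(7.9,135),8)
E
```

```text
5.525 [0.5116 0.0774 0.288 ] F [ 1.4  0.3 -1.4] w 23.4
q [ 0.54  0.06 -0.77  1.68  0.04  1.42 -0.11]
rot deg 44.9 dist mm 263.0
[-0.14, -0.06, -5.61, 0.59, 3.23, 0.03]
[-0.14, -0.06, -5.61, 0.27, 3.28, 0.04]
[-0.14, -0.06, -5.61, -0.05, 3.29, 0.04]
[-0.14, -0.06, -5.61, -0.37, 3.27, 0.05]
[-0.14, -0.06, -5.61, -0.69, 3.21, 0.06]
[-0.14, -0.06, -5.61, -1.0, 3.13, 0.07]
[-0.14, -0.06, -5.61, -1.3, 3.02, 0.08]
[-0.14, -0.06, -5.61, -1.59, 2.88, 0.09]
```

Request:
jog_arm(targets=[[0,0,-5.6,0.6,3.2,0,1.5],[0,0,-5.6,0.3,3.3,0,1.5],[0,0,-5.6,0,3.3,0,1.5],[0,0,-5.6,-0.4,3.3,0,1.5],[0,0,-5.6,-0.7,3.2,0,1.5]])

```text
time: 6.15
position: [0.493, 0.2379, 0.2579]
tool_rot: [-0.473, 1.506, -0.293]
ft_force: [0.2, 0.1, 0.3]
grip_width: 0.272
```

```bash
python3 - <<'E'
from h import *
st()
plan(np.array([.4835,.3345,.24]),Rt(7.9,135),3)
E
```

```text
6.15 [0.493  0.2379 0.2579] F [0.2 0.1 0.3] w 23.7
q [-0.04  0.41 -0.9   1.54  0.64  1.73 -0.87]
rot deg 16.9 dist mm 98.7
[-0.3, -0.24, -5.63, -1.0, 3.14, 0.06]
[-0.3, -0.24, -5.63, -1.3, 3.02, 0.09]
[-0.3, -0.24, -5.63, -1.59, 2.88, 0.11]
```

Request:
jog_arm(targets=[[-0.3,-0.2,-5.6,-1,3.1,0.1,1.5],[-0.3,-0.2,-5.6,-1.3,3.0,0.1,1.5],[-0.3,-0.2,-5.6,-1.6,2.9,0.1,1.5],[0,0,0,0,0,0,1.5]])

```text
time: 6.65
position: [0.4808, 0.3379, 0.2361]
tool_rot: [-0.717, 1.433, -0.496]
ft_force: [0.4, 0.3, -2.5]
grip_width: 0.269
```

```bash
python3 - <<'E'
from h import *
s=st()
plan(np.array([.4835,.3345,.24]),Rt(7.9,135),1)
for n in ["wrist","scene","side"]:
    p,d=get_image(n);cv2.imwrite(f"pics/{n}4.png",p[:,:,::-1]);np.savez(f"pics/{n}4.npz",p=p,d=d,pos=s["position"],rot=s["tool_rot"])
E
```

```text
6.65 [0.4808 0.3379 0.2361] F [ 0.4  0.3 -2.5] w 23.4
q [-0.45  0.69 -0.8   1.31  0.85  2.03 -1.05]
rot deg 0.8 dist mm 5.8
[0.74, -0.08, -0.22, -0.01, -0.54, 0.21]
```

View pics/wrist4.png

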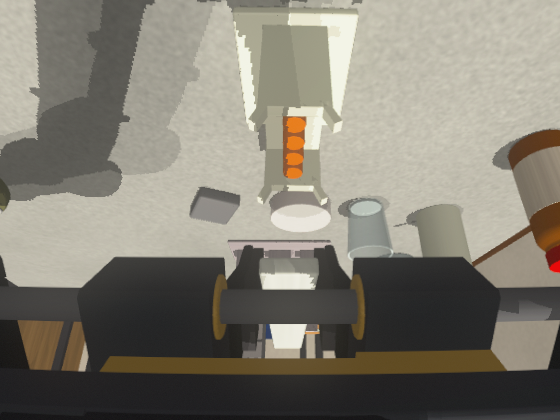

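View pics/scene4.png

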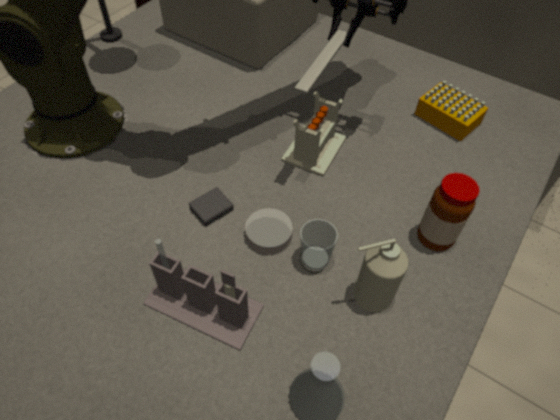

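View pics/side4.png

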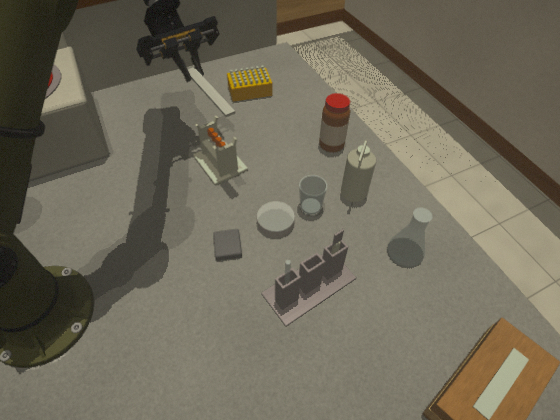

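The bar is now held horizontally above the rack: scene px (300,85)–(347,35), side px (195,70)–(232,113). I'll measure its direction.

```bash
python3 - <<'E'
from h import *
pos=None
for n in ["scene","side"]:
    f=np.load(f"pics/{n}4.npz");X=cloud(n,f["d"]).reshape(-1,3);pos=f["pos"]
    m=(abs(X[:,0]-.495)<.05)&(X[:,1]>.13)&(X[:,1]<.31)&(X[:,2]>.2)&(X[:,2]<.26)
    P=X[m];c=P.mean(0);r=cv2.minAreaRect((P[:,:2]*1000).astype(np.float32))
    top=P
    # fit z = a*y + b on points, per y bins
    print(n,len(P),"rect",r,"z per y:")
    for lo in np.arange(.14,.3,.03):
        b=P[(P[:,1]>lo)&(P[:,1]<lo+.03)]
        if len(b):print(round(lo+.015,3),"x",b[:,0].min().round(4),b[:,0].max().round(4),"z med/95",np.median(b[:,2]).round(4),np.percentile(b[:,2],95).round(4))
    print("ymin",np.percentile(P[:,1],.5))
print(pos)
f=np.load("pics/wrist4.npz");s=dict(position=f["pos"],tool_rot=f["rot"]);X=cloud("wrist",f["d"],s)
z=X[...,2];q=X[(z>.09)&(z<.13)&(X[...,1]>.15)&(X[...,1]<.34)&(abs(X[...,0]-.495)<.05)]
for a,b in[(.09,.099),(.099,.103),(.108,.118)]:
    t=q[(q[:,2]>a)&(q[:,2]<b)];print(cv2.minAreaRect((t[:,:2]*1000).astype(np.float32)),len(t))
E
```

```text
scene 840 rect ((497.0413513183594, 229.90481567382812), (25.472919464111328, 164.20941162109375), 7.88901424407959) z per y:
0.155 x 0.493 0.5194 z med/95 0.2345 0.2364
0.185 x 0.4899 0.5173 z med/95 0.2352 0.2368
0.215 x 0.4853 0.5126 z med/95 0.2356 0.2371
0.245 x 0.482 0.5086 z med/95 0.2361 0.2375
0.275 x 0.4778 0.5042 z med/95 0.2364 0.2381
0.305 x 0.4753 0.5008 z med/95 0.2366 0.2381
ymin 0.14929909071439698
side 557 rect ((496.2419128417969, 229.76461791992188), (28.92072868347168, 166.54217529296875), 9.983734130859375) z per y:
0.155 x 0.4942 0.5178 z med/95 0.2369 0.239
0.185 x 0.4901 0.5168 z med/95 0.2377 0.2394
0.215 x 0.4863 0.513 z med/95 0.2382 0.2398
0.245 x 0.4815 0.5094 z med/95 0.2386 0.2402
0.275 x 0.4765 0.5041 z med/95 0.2379 0.2396
0.305 x 0.4677 0.4991 z med/95 0.2388 0.2398
ymin 0.1467215483833024
[0.48080868 0.33793519 0.23611543]
((496.4557800292969, 251.3556671142578), (51.87553024291992, 110.0499267578125), 7.721535682678223) 2423
((497.1807556152344, 250.08958435058594), (54.57944869995117, 111.65302276611328), 7.28854513168335) 985
((496.91534423828125, 249.76731872558594), (63.20895004272461, 111.994140625), 7.699111461639404) 544
```

```bash
python3 - <<'E'
from h import *
s=get_state()
plan(s["position"]+[.001,0,-.112],Rt(7.9,135.8),5)
E
```

```text
rot deg 1.1 dist mm 112.0
[-0.0, -0.02, -0.21, 1.59, 1.57, 0.02]
[-0.0, -0.02, -0.21, 1.59, 1.58, 0.02]
[-0.0, -0.02, -0.21, 1.58, 1.59, 0.02]
[-0.0, -0.02, -0.21, 1.58, 1.59, 0.02]
[-0.0, -0.02, -0.21, 1.57, 1.6, 0.02]
```

Request:
jog_arm(targets=[[0,0,-0.2,1.6,1.6,0,1.5],[0,0,-0.2,1.6,1.6,0,1.5],[0,0,-0.2,1.6,1.6,0,1.5],[0,0,-0.2,1.6,1.6,0,1.5],[0,0,-0.2,1.4,1.4,0.1,1.5],[0,0,0,0,0,0,1.5]])

```text
time: 7.55
position: [0.485, 0.3328, 0.1291]
tool_rot: [-0.722, 1.426, -0.518]
ft_force: [0.0, 0.1, -0.4]
grip_width: 0.269
```

```bash
python3 - <<'E'
from h import *
s=st();print(R.from_rotvec(s["tool_rot"]).as_matrix().round(3))
for n in ["wrist","scene","side"]:
    p,d=get_image(n);cv2.imwrite(f"pics/{n}5.png",p[:,:,::-1] if n=="wrist" else cv2.resize(p[0:200,130:400,::-1] if n=="side" else p[10:190,240:420,::-1],None,fx=2.8,fy=2.8));np.savez(f"pics/{n}5.npz",p=p,d=d,pos=s["position"],rot=s["tool_rot"])
    X=cloud(n,d,s).reshape(-1,3)
    m=(abs(X[:,0]-.495)<.035)&(X[:,1]>.13)&(X[:,1]<.31)&(X[:,2]>.121)&(X[:,2]<.16)
    P=X[m]
    for lo in np.arange(.14,.3,.03):
        b=P[(P[:,1]>lo)&(P[:,1]<lo+.03)]
        if len(b):print(n,round(lo+.015,3),"x",b[:,0].min().round(4),b[:,0].max().round(4),"z med",np.median(b[:,2]).round(4))
    if len(P):print("ymin",np.percentile(P[:,1],.5))
E
```

```text
7.55 [0.485  0.3328 0.1291] F [ 0.   0.1 -0.4] w 23.4
q [-0.45  0.8  -0.76  1.39  0.88  1.91 -1.15]
[[ 0.096 -0.098  0.991]
 [-0.711  0.69   0.137]
 [-0.696 -0.718 -0.003]]
wrist 0.155 x 0.4956 0.5212 z med 0.1297
wrist 0.185 x 0.4921 0.5182 z med 0.1294
wrist 0.215 x 0.4874 0.5141 z med 0.1291
wrist 0.245 x 0.4853 0.5104 z med 0.1289
ymin 0.14832073888033714
scene 0.155 x 0.4959 0.521 z med 0.1299
scene 0.185 x 0.4923 0.5185 z med 0.1303
scene 0.215 x 0.4881 0.5144 z med 0.1302
scene 0.245 x 0.4839 0.5111 z med 0.1298
scene 0.275 x 0.4798 0.5068 z med 0.1297
scene 0.305 x 0.4701 0.5027 z med 0.1295
ymin 0.14617394227715516
side 0.155 x 0.4933 0.5196 z med 0.1308
side 0.185 x 0.4892 0.5154 z med 0.1312
side 0.215 x 0.4852 0.5113 z med 0.1311
side 0.245 x 0.4827 0.5078 z med 0.131
side 0.275 x 0.4796 0.5065 z med 0.1306
side 0.305 x 0.4763 0.5018 z med 0.1308
ymin 0.14512663723169675
```

View pics/scene5.png

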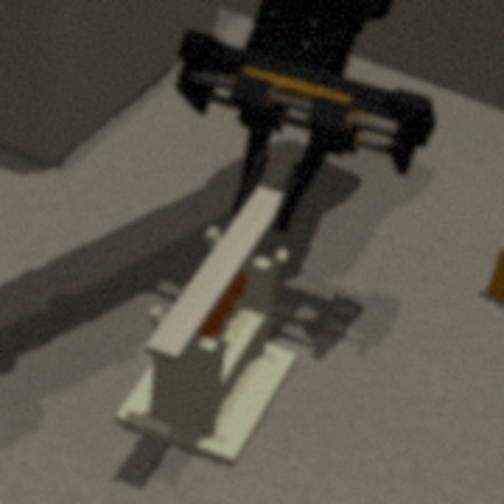

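View pics/side5.png

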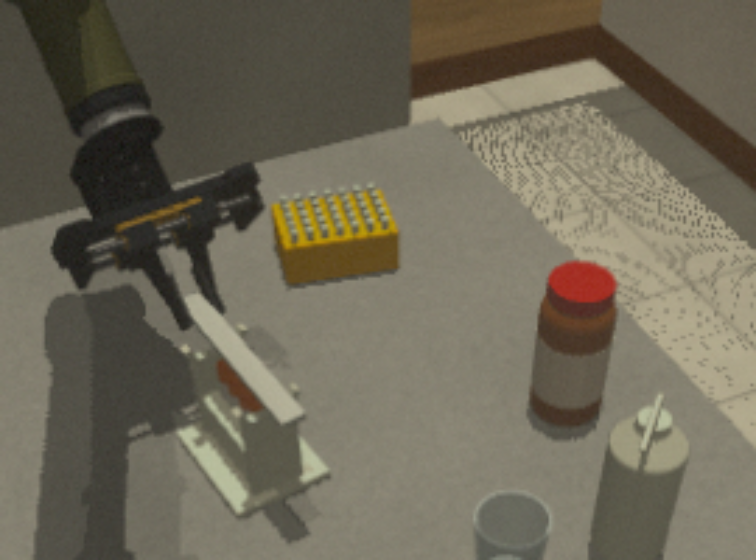

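View pics/wrist5.png

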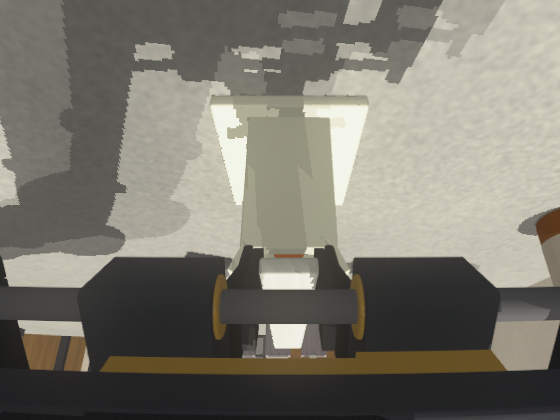

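The bar is level and centred above both notches, about 22 mm too high and about 2 mm towards -y. I'll lower it 20 mm with a +2 mm y correction.

Request:
jog_arm(targets=[[0,0,0,0.4,0.6,0,1.5],[0,0,0,0.3,0.4,0,1.5],[0,0,0,0.3,0.3,0,1.5],[0,0,0,0.2,0.3,0,1.5],[0,0,0,0,0,0,1.5],[0,0,0,0,0,0,1.5]])

```text
time: 8.45
position: [0.485, 0.3361, 0.1115]
tool_rot: [-0.719, 1.424, -0.517]
ft_force: [0.0, -0.5, -1.7]
grip_width: 0.272
```

```bash
cat > m.py <<'E'
from h import *
import sys
s=st();k=sys.argv[1]
for n in ["wrist","scene","side"]:
    p,d=get_image(n);cv2.imwrite(f"pics/{n}{k}.png",p[:,:,::-1] if n=="wrist" else cv2.resize(p[0:200,130:400,::-1] if n=="side" else p[10:190,240:420,::-1],None,fx=2.8,fy=2.8));np.savez(f"pics/{n}{k}.npz",p=p,d=d,pos=s["position"],rot=s["tool_rot"])
    X=cloud(n,d,s).reshape(-1,3)
    # points near bar axis only
    e=np.array([-np.sin(np.radians(7.8)),np.cos(np.radians(7.8))]);o=np.array([.496,.249])
    u=(X[:,:2]-o)@e;w=(X[:,:2]-o)@np.array([e[1],-e[0]])
    m=(abs(w)<.022)&(abs(u)<.12)&(X[:,2]>.099)&(X[:,2]<.135)
    for lo in np.arange(-.12,.12,.03):
        b=m&(u>lo)&(u<lo+.03)
        if b.sum()>5:print(n,round(lo+.015,3),b.sum(),"w",w[b].min().round(4),w[b].max().round(4),"z med",np.median(X[b,2]).round(4))
    if m.any():print("u range",u[m].min().round(4),u[m].max().round(4))
E
python3 m.py 6
```

```text
8.45 [0.485  0.3361 0.1115] F [ 0.  -0.5 -1.7] w 23.6
q [-0.46  0.82 -0.75  1.4   0.89  1.89 -1.17]
wrist -0.105 54 w -0.0107 0.0124 z med 0.1119
wrist -0.075 164 w -0.011 0.0127 z med 0.1116
wrist -0.045 255 w -0.0215 0.0218 z med 0.1114
wrist -0.015 290 w -0.0108 0.0131 z med 0.1112
wrist 0.015 70 w -0.0107 0.0125 z med 0.111
wrist 0.075 410 w -0.0152 0.0194 z med 0.1108
wrist 0.105 3594 w -0.0219 0.022 z med 0.1105
u range -0.0989 0.1195
scene -0.105 75 w -0.0119 0.0136 z med 0.1102
scene -0.075 146 w -0.0122 0.0126 z med 0.111
scene -0.045 162 w -0.0213 0.0207 z med 0.111
scene -0.015 118 w -0.0112 0.013 z med 0.1108
scene 0.015 125 w -0.0117 0.0127 z med 0.1109
scene 0.045 131 w -0.0218 0.0218 z med 0.11
scene 0.075 256 w -0.021 0.022 z med 0.1112
scene 0.105 99 w -0.0215 0.0215 z med 0.1277
u range -0.1019 0.1185
side -0.105 42 w -0.0127 0.0101 z med 0.1115
side -0.075 92 w -0.0146 0.0098 z med 0.111
side -0.045 114 w -0.0201 0.022 z med 0.1106
side -0.015 82 w -0.0142 0.0106 z med 0.111
side 0.015 75 w -0.0115 0.0118 z med 0.1106
side 0.045 90 w -0.0213 0.0212 z med 0.1105
side 0.075 180 w -0.022 0.0218 z med 0.1122
side 0.105 69 w -0.0214 0.0215 z med 0.1225
u range -0.1007 0.1141
```

View pics/scene6.png

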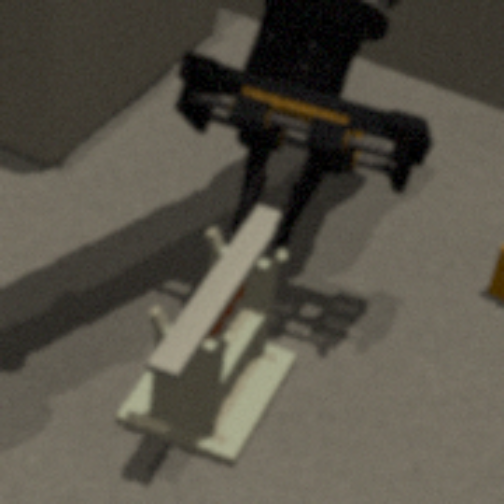

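The bar is inside both notches, centred (end at -0.100 m from the seat) and about 3 mm above the saddle. Next I'll ease it down.

Request:
jog_arm(targets=[[0,0,0,0.1,0.1,0,1.5],[0,0,0,0.1,0.1,0,1.5],[0,0,0,0,0,0,1.5],[0,0,0,0,0,0,1.5]])

```text
time: 9.1
position: [0.485, 0.336, 0.1085]
tool_rot: [-0.719, 1.424, -0.517]
ft_force: [-0.8, 0.3, -0.7]
grip_width: 0.268
```

Request:
jog_arm(targets=[[0,0,0,0.04,0.04,0,1.5],[0,0,0,0,0,0,1.5],[0,0,0,0,0,0,1.5]])

```text
time: 9.48
position: [0.485, 0.3361, 0.1083]
tool_rot: [-0.719, 1.424, -0.518]
ft_force: [-0.3, 1.0, 1.7]
grip_width: 0.271
```

Request:
jog_arm(targets=[[0,0,0,0,0,0,2.6],[0,0,0,0,0,0,3],[0,0,0,0,0,0,3.6],[0,0,0,0,0,0,4],[0,0,0,0,0,0,4]])

```text
time: 10.1
position: [0.485, 0.336, 0.108]
tool_rot: [-0.719, 1.424, -0.518]
ft_force: [-0.1, -0.5, 0.6]
grip_width: 0.448
```

```bash
python3 m.py 7
```

```text
10.1 [0.485 0.336 0.108] F [-0.1 -0.5  0.6] w 38.9
q [-0.46  0.82 -0.75  1.4   0.89  1.89 -1.17]
wrist -0.105 30 w -0.0108 0.0123 z med 0.1079
wrist -0.075 170 w -0.0111 0.0125 z med 0.1079
wrist -0.045 332 w -0.0219 0.0219 z med 0.1077
wrist -0.015 287 w -0.0111 0.013 z med 0.1077
wrist 0.015 74 w -0.0106 0.0125 z med 0.1077
wrist 0.045 58 w -0.0196 0.0216 z med 0.0996
wrist 0.075 492 w -0.0184 0.0213 z med 0.1078
wrist 0.105 2462 w -0.022 0.022 z med 0.1074
u range -0.0969 0.1115
scene -0.105 78 w -0.0118 0.0121 z med 0.1067
scene -0.075 141 w -0.0118 0.0123 z med 0.1073
scene -0.045 158 w -0.0217 0.0212 z med 0.1072
scene -0.015 125 w -0.0118 0.0125 z med 0.1075
scene 0.015 114 w -0.0107 0.0133 z med 0.1073
scene 0.045 145 w -0.0219 0.0219 z med 0.1069
scene 0.075 150 w -0.0216 0.0219 z med 0.1074
scene 0.105 78 w -0.0218 0.0219 z med 0.1091
u range -0.1021 0.1148
side -0.105 46 w -0.0129 0.0111 z med 0.108
side -0.075 89 w -0.0144 0.0094 z med 0.1075
side -0.045 114 w -0.0197 0.0214 z med 0.1069
side -0.015 84 w -0.0143 0.0106 z med 0.1073
side 0.015 77 w -0.0123 0.0112 z med 0.1073
side 0.045 94 w -0.0219 0.0216 z med 0.1075
side 0.075 102 w -0.022 0.022 z med 0.1078
side 0.105 50 w -0.0217 0.0218 z med 0.1132
u range -0.1011 0.1122
```

View pics/wrist7.png

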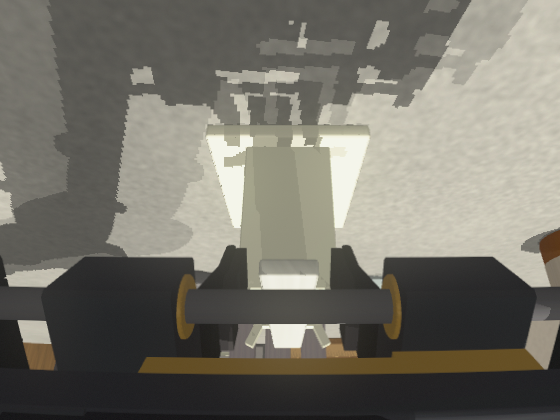

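Released. The bar's top is at 107.5–108 mm along its whole length (saddle 100 + 8), free between the fingers. I'll retract along the fingers.

Request:
jog_arm(targets=[[0,0,0,-0.5,0,0,4],[0,0,0,-1.5,0,0,4],[0,0,0,-2,0,0,4],[0,0,0,-2,0,0,4],[0,0,0,-2,0,0,4],[0,0,0,0,0,0,4],[0,0,0,0,0,0,4]])

```text
time: 11.12
position: [0.4771, 0.3928, 0.1637]
tool_rot: [-0.719, 1.424, -0.517]
ft_force: [0.6, -0.7, 0.2]
grip_width: 0.457
```

```bash
python3 m.py 8; python3 -c "
from h import *
cv2.imwrite('pics/full8.png',np.load('pics/scene8.npz')['p'][:,:,::-1])"
```

```text
11.125 [0.4771 0.3928 0.1637] F [ 0.6 -0.7  0.2] w 39.8
q [-0.57  0.83 -0.74  1.23  0.87  2.01 -1.13]
wrist -0.045 299 w -0.0218 0.0219 z med 0.1078
wrist -0.015 298 w -0.0109 0.013 z med 0.1079
wrist 0.015 376 w -0.0108 0.013 z med 0.1078
wrist 0.045 704 w -0.022 0.0219 z med 0.1077
wrist 0.075 682 w -0.0106 0.0134 z med 0.1079
wrist 0.105 709 w -0.0105 0.0135 z med 0.1065
u range -0.0561 0.1016
scene -0.105 77 w -0.0113 0.0119 z med 0.1068
scene -0.075 139 w -0.012 0.013 z med 0.1072
scene -0.045 155 w -0.0215 0.0212 z med 0.107
scene -0.015 129 w -0.011 0.0129 z med 0.1075
scene 0.015 116 w -0.0114 0.0128 z med 0.1075
scene 0.045 138 w -0.0219 0.0217 z med 0.1069
scene 0.075 112 w -0.0123 0.0131 z med 0.1073
scene 0.105 33 w -0.0108 0.0134 z med 0.107
u range -0.1019 0.0993
side -0.105 45 w -0.0132 0.0097 z med 0.1079
side -0.075 90 w -0.0139 0.0096 z med 0.1073
side -0.045 113 w -0.0197 0.022 z med 0.1067
side -0.015 81 w -0.0145 0.0107 z med 0.1075
side 0.015 80 w -0.0119 0.0121 z med 0.1073
side 0.045 89 w -0.0212 0.0216 z med 0.1074
side 0.075 76 w -0.0119 0.0129 z med 0.108
side 0.105 21 w -0.0122 0.0112 z med 0.1077
u range -0.1005 0.1
```

View pics/full8.png

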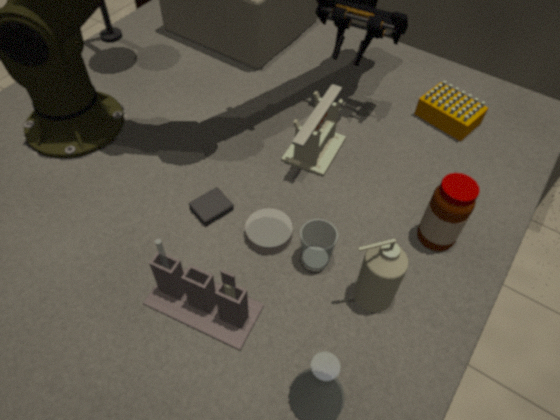

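View pics/wrist8.png

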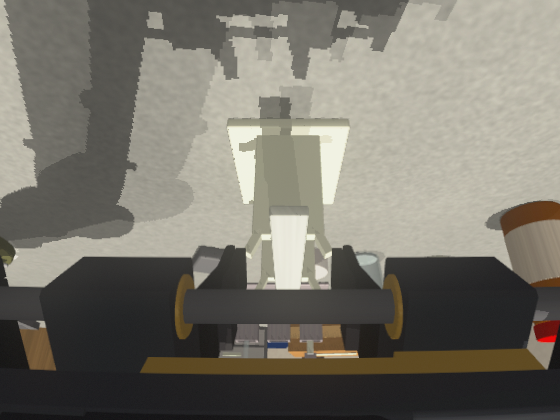

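View pics/side8.png

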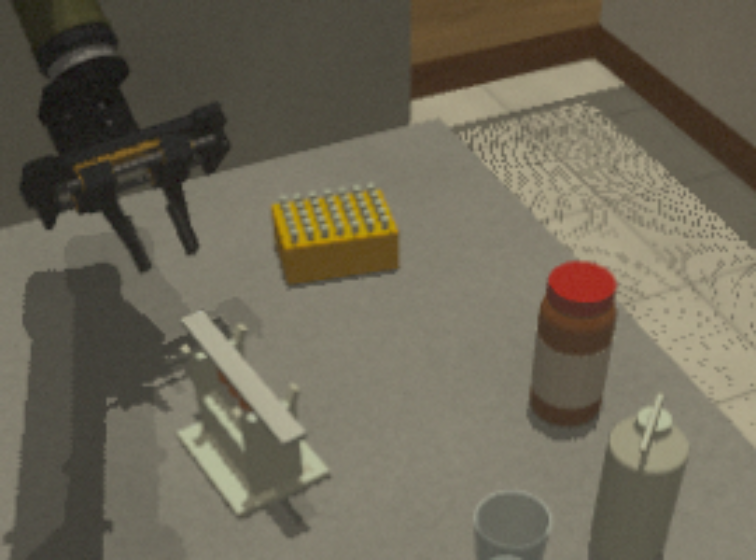

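The bar lies flat in both notches, centred to about 1 mm (ends at -0.101 and +0.100 m from the seat). The gripper is clear, and the rod, scoop and other items stand where they were. Handing in.

```bash
python3 -c "
from bench import close_job
print(close_job())"
```

```text
the job is handed in; nothing more can be done
None
```

The hold-down bar now lies flat across both end brackets of the tube rack, over the caps, and the gripper has let go and backed clear. I gripped it by its edges with the fingers tilted 45°, pulled it straight up out of the middle sleeve, turned it level, lowered it into the notches and retreated.

The last checks, after retreating:
- **Height:** scene and side cameras put the bar's top at 107–108 mm along its whole length; seated it should be 108 mm. The wrist camera read the same except for 106.5 mm at the +y end.
- **Centring:** the ends are about 101 mm and 100 mm from the seat centre, so it sticks out equally to about 1 mm. Sideways it sits within about 2 mm of centre, and the cameras differ by 1–2 mm.
- **Surroundings:** the rod, scoop, dishes, beaker and timer look unmoved in the pictures; I did not re-measure them.
- **Limits:** it finished at about 11.3 s, and the force readings at the end of each move stayed under 4 N. Joint 6 came close to its limit (2.03 against 2.05 rad) above the rack, but no reading passed it.

No check failed.

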